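Seasonings and honey back on their drip dishes

ROBOT

A 6-joint arm with a two-finger parallel gripper is mounted at the origin on a cart in front of the work surface, level with it; the furniture and walls round the work are solid. World frame = base frame: x ahead of the robot, y to its left, z up, the work surface at z = 0. Lengths are in mm, angles in rad, forces in N, time in s.
With the tool pointing down it reaches from about 350 to 775 mm from the base axis. Payload 7.3 kg.
Tool frame: the origin (TCP) lies at the very end of the fingers, on their centre line; the grasp point (between the pads) lies behind it (bot.grip_point_offset is the z of the grasp point in the tool frame, in mm); z points along the fingers, y is the line along which they close (so a half turn about z gives the same grasp; the last joint's range is limited). The gripper opens to 92 mm and grips with 3 to 60 N. Pads are 19 mm wide; open, the fingers measure 130 mm over their backs; the gripper's body (75 mm by 190 mm) begins 47 mm behind the grasp point.
Start: joints at [-1.411, 0.342, 1.524, -0, 1.275, -0.146], TCP at [158.077, -500.656, 226.741] pointing down, gripper open.
Joint ranges: [-2.53, 2.53], [-0.77, 2.02], [0.04, 2.7], [-1, 4.14], [0.28, 2.66], [-3.11, 3.11]. Speed limits (rad/s): [2.57, 2.57, 3.14, 3.14, 3.14, 3.14].

INTERFACE

Orientations are given as [roll, pitch, yaw] about the fixed x, y, z axes, in that order (R = Rz(yaw) Ry(pitch) Rx(roll)).
In Python, from plant import bot gives the robot as it stands. The module is installed in compiled form; this text tells all that it offers.
- The arm moves only by the shell command python3 -m crank 'ROWS'. ROWS is JSON, a list that holds one entry, the list of rows, each a list of 5 numbers: the opening, from 0 (shut) to 1 (fully open), then the shift along the tool's x, y, z in cm, then the turn about the tool's z in degrees. In form: [[[claw, x, y, z, turn], ...]]. A call has exactly 10 rows; each row is the pose to reach, as a shift and turn from the pose commanded when the call began, along the tool's axes at that moment; what a row does not reach only later rows make up. A row lasts 1/10 s, in which the tool goes at most 50 mm and 8.59 degrees, less where a joint would pass 70% of its speed; a pose out of reach is approached as far as the arm can. A call with a gripper value outside its range is refused whole. The fingers move at their own pace and stop on an object; the grip force is fixed at half the most. Time passes only in rows, so rows that repeat a pose let the fingers close, or fill a call up. It gives the time, the measured TCP pose, the force, the opening and the grip force at its end, in the units of the state.
- bot.get_obs(): the state, without advancing time (a new reading comes with each control period).
- bot.capture(name): name is "side" or "top" or "wrist"; returns (picture, depth): 400x640x3 uint8, red, green, blue; 400x640 float32, mm along the optical axis (not along the pixel's ray), 0 where there is no reading.
- bot.calibration(name): a dict with "vertical_fov" (degrees; the focal length in pixels is half the picture's height over the tangent of half this angle, whatever the lens; pixels are square), "cx", "cy" (the principal point, pixels), "rvec" (rotation vector, rad) and "tvec" (3), from world to camera coordinates, as OpenCV has them; the wrist camera has in their place "tool_from_camera" (4x4, takes a point from camera to tool coordinates, whose origin is the TCP and whose axes are the flange's). Camera axes: x right, y down, z forward; pixel columns grow to the right and rows downward; lengths in mm; the calibration is good to about 2 mm. A picture is of the moment at which its call begins: read the wrist's pose just before it. calibration takes no time and is no camera call.
- bot.close_job(): hands the job in; it is judged then, once.
The state is a dict: "time": time; "joint_positions": joint angles; "dq": joint speeds; "tau": joint torques, N m; "tool_pos": TCP position; "tcp_rot": TCP orientation; "contact_force": force on the tool from outside, world axes, zero at the start; "moment": the same for the moment, N m; "grip_width": finger opening in mm; "finger_force": force on a finger pad.
Only numpy, scipy, OpenCV 4.12 (cv2) and the standard library are available. Lean on these libraries where they do the work, as an engineer would, in place of code of your own. Each camera call takes 0.05 s, during which the arm holds its last target. There are 200 camera calls.

TASK

Put the seasonings and the honey back on their own drip dishes: the honey jar (the one that stands among the dishes) on the yellow dish, the green-lidded spice jar on the green dish, the grey-capped salt shaker on the grey dish and the wooden pepper mill on the brown wooden dish. Set each one down gently, upright and in the middle of its dish, inside the rim. Knock nothing over and leave the tin and the glass tumbler where they are.

Things in the scene. Friction and masses are not known exactly. Their poses are not given: they have to be found in the camera images.
- honey_jar: honey jar: glass jar of amber honey with a dark label and a white lid, 58 x 62 mm across, 99 mm tall; the round lid, 57 mm across, is the top 11 mm. About 0.3 kg. Origin: centre of its underside; z up; stands upright, turned any way. It stands among the dishes to the right of the toaster; the like jars of the household left of the toaster and on the wall shelf are no part of the job
- spice_jar: spice jar: slim round glass jar with a green lid and green label, 44 mm across, 106 mm tall; the round lid, 45 mm across, is the top 21 mm. About 0.11 kg. Origin: centre of its underside; z up; stands upright
- salt_shaker: salt shaker: round clear shaker half full, with a domed grey cap, 44 mm across, 90 mm tall; the cap, 34 mm across and narrowing towards the top, is above z = 74 mm. About 0.1 kg. Origin: centre of its underside; z up; stands upright
- pepper_mill: pepper mill: turned brown wood, by far the tallest thing handled, 160 mm tall, 58 mm across at the foot, waisted; round head 50 mm across from z = 116 to 149 mm (it does not turn) with a 12 mm metal button on top. About 0.18 kg. Origin: centre of its underside; z up; stands upright
- dish_yellow: Yellow dish, for the honey jar: round low drip dish fixed to the worktop, 92 mm outside diameter, 9 mm high rim, inside 80 mm across at the floor, floor 4 mm thick. Origin: centre of its underside, on the worktop; z up
- dish_green: Green dish, for the spice jar: round low drip dish fixed to the worktop, 92 mm outside diameter, 9 mm high rim, inside 80 mm across at the floor, floor 4 mm thick. Origin: centre of its underside, on the worktop; z up
- dish_grey: Grey dish, for the salt shaker: round low drip dish fixed to the worktop, 92 mm outside diameter, 9 mm high rim, inside 80 mm across at the floor, floor 4 mm thick. Origin: centre of its underside, on the worktop; z up
- dish_wood: Brown wooden dish, for the pepper mill: round low drip dish fixed to the worktop, 92 mm outside diameter, 9 mm high rim, inside 80 mm across at the floor, floor 4 mm thick. Origin: centre of its underside, on the worktop; z up
- tin: food tin with a tomato label and a bare metal lid, 75 mm across, 58 mm tall, loose, between the work and the toaster: to be left alone. Origin: centre of its underside
- tumbler: clear glass tumbler, 81 mm across, 91 mm tall, loose, at the left of the work: to be left alone. Origin: centre of its underside

How it is judged (in metres and radians):
At the end, for the whole second after the job is handed in: Each of the four containers stands upright (within 0.09 rad) on the floor of its own dish, its middle within 15 mm of the dish's middle, released and at rest; the tin and the tumbler are within 15 mm of where they were (horizontal distance between honey_jar and dish_yellow below 0.015 m and z of honey_jar in the frame of dish_yellow between 0.001 and 0.007 m and angle between each of honey_jar, spice_jar, salt_shaker, pepper_mill's own z axis and vertical below 0.09 rad and linear speed of each of honey_jar, spice_jar, salt_shaker, pepper_mill below 0.02 m/s and horizontal distance between spice_jar and dish_green below 0.015 m and z of spice_jar in the frame of dish_green between 0.001 and 0.007 m and horizontal distance between salt_shaker and dish_grey below 0.015 m and z of salt_shaker in the frame of dish_grey between 0.001 and 0.007 m and horizontal distance between pepper_mill and dish_wood below 0.015 m and z of pepper_mill in the frame of dish_wood between 0.001 and 0.007 m and distance of each of tin, tumbler from where it was at the start of the episode below 0.015 m); the robot touches nothing.
It fails at once if one of the four containers is knocked over (angle between any of honey_jar, spice_jar, salt_shaker, pepper_mill's own z axis and vertical above 0.8 rad).
It fails at once if one of the four containers is dropped (reaches its support faster than 0.7 m/s) ((height (world z) of honey_jar below 0.015 m and linear speed of honey_jar above 0.7 m/s) or (height (world z) of spice_jar below 0.015 m and linear speed of spice_jar above 0.7 m/s) or (height (world z) of salt_shaker below 0.015 m and linear speed of salt_shaker above 0.7 m/s) or (height (world z) of pepper_mill below 0.015 m and linear speed of pepper_mill above 0.7 m/s)).
It fails at once if the tin or the tumbler is moved more than 15 mm (distance of any of tin, tumbler from where it was at the start of the episode above 0.015 m).
It also fails if it takes over 109 s, if anything falls off the work surface, if the arm or the gripper's body presses on something with over 40 N, if the wrist force passes 120 N, or if a joint passes its speed limit or range.

## Working session

There is one attempt and no reset: what is moved stays moved. The work goes in short steps, Python scripts to look and compute and a shell command to move; the robot and the scene stay as the last step left them, time stands still between calls to the robot, and variables do not carry over. Pictures are saved under pics/ and viewed, at most 14 in all, crops included, and the job is handed in when it is done.

```bash
mkdir -p pics
cat > h.py <<'E'
import numpy as np, cv2
from plant import bot
from scipy.spatial.transform import Rotation as R
def K(n,shape=(400,640)):
    c=bot.calibration(n); f=shape[0]/2/np.tan(np.radians(c["vertical_fov"])/2)
    return c,f
def cam(n):
    c,f=K(n)
    if "rvec" in c:
        Rm=cv2.Rodrigues(np.array(c["rvec"],float))[0]; t=np.array(c["tvec"],float).ravel()
        return f,c["cx"],c["cy"],Rm.T,-Rm.T@t
    o=bot.get_obs(); T=np.eye(4); T[:3,:3]=R.from_euler("xyz",o["tcp_rot"]).as_matrix(); T[:3,3]=o["tool_pos"]
    M=T@np.array(c["tool_from_camera"]); return f,c["cx"],c["cy"],M[:3,:3],M[:3,3]
def ray(C,u,v,z):
    f,cx,cy,Rm,p=C; d=Rm@np.array([(u-cx)/f,(v-cy)/f,1.]); return p+d*(z-p[2])/d[2]
def cloud(C,D):
    f,cx,cy,Rm,p=C; v,u=np.mgrid[:400,:640]
    P=np.stack([(u-cx)/f*D,(v-cy)/f*D,D],-1); return P@Rm.T+p
E
python3 - <<'E'
from h import *
for n in ("side","top","wrist"):
    C=cam(n); im,D=bot.capture(n); np.savez(f"pics/{n}0.npz",im=im,D=D); cv2.imwrite(f"pics/{n}0.png",im[...,::-1]); print(n,bot.calibration(n).keys(),np.round(C[4]),np.round(C[3][:,2],2),C[0])
print(bot.get_obs(), bot.grip_point_offset)
E
```

```text
side dict_keys(['vertical_fov', 'cx', 'cy', 'rvec', 'tvec']) [  408. -1213.  1143.] [ 0.04  0.75 -0.66] 502.8322109523409
top dict_keys(['vertical_fov', 'cx', 'cy', 'rvec', 'tvec']) [-258.  131. 1325.] [ 0.5  -0.07 -0.86] 519.6782894859844
wrist dict_keys(['vertical_fov', 'cx', 'cy', 'tool_from_camera']) [ 227. -479.  385.] [-0.25 -0.08 -0.96] 282.8981165450398
{'time': 0.15, 'joint_positions': array([-1.41104590e+00,  3.42551056e-01,  1.52480427e+00, -2.33599689e-05,
        1.27540306e+00, -1.45978125e-01]), 'dq': array([ 0.00094948, -0.00146195, -0.00210893,  0.00117371, -0.00175442,
       -0.00051427]), 'tau': array([ 7.40068408e-04, -4.31470299e+01, -2.44352478e+01,  7.18734716e-02,
        5.37745957e-02, -8.35261699e-05]), 'tool_pos': array([ 157.99405799, -500.33646087,  226.20831576]), 'tcp_rot': array([-3.14043608e+00, -1.47464240e-04,  3.05735282e-01]), 'contact_force': array([ 0.2364036 , -0.84845397,  0.31397258]), 'moment': array([-0.07597672,  0.03496452,  0.04142354]), 'finger_force': 0.0, 'grip_width': 92.06918465052274} -18.8
```

View pics/top0.png

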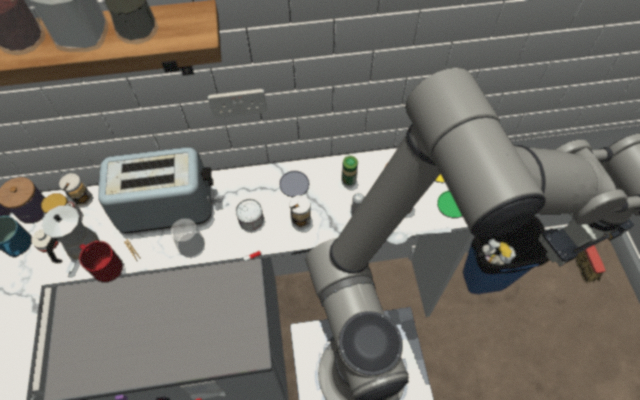

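View pics/side0.png

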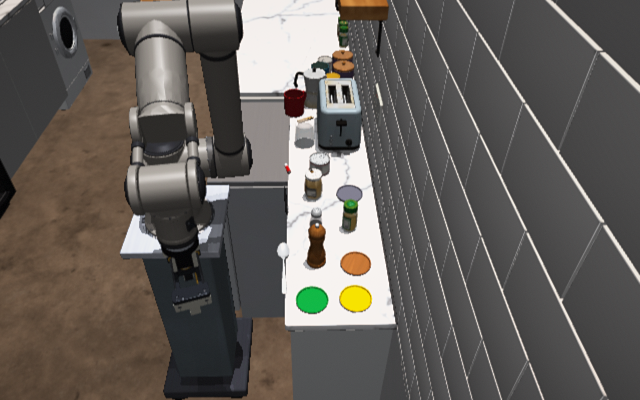

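The side view shows everything: honey jar (313,185), tin (319,162), tumbler (304,130), spice jar (350,215), salt (316,217) and mill (316,245). The dishes are grey (349,193), wood (355,264), green (312,300) and yellow (355,299). In the top view the arm hides the middle of the work.

```bash
cat > m.py <<'E'
from h import *
d=np.load("pics/side0.npz"); im,D=d["im"],d["D"]; C=cam("side"); P=cloud(C,D)
hsv=cv2.cvtColor(im,cv2.COLOR_RGB2HSV)
def dish(n,seed,tol):
    h=hsv.astype(int); s=h[seed[1],seed[0]]
    dh=np.abs(h-s); dh[...,0]=np.minimum(dh[...,0],180-dh[...,0])
    m=((dh<=tol).all(-1)).astype(np.uint8)
    m=cv2.morphologyEx(m,cv2.MORPH_CLOSE,np.ones((3,3)))
    k,l=cv2.connectedComponents(m); m=(l==l[seed[1],seed[0]]).astype(np.uint8)
    c=max(cv2.findContours(m,0,1)[0],key=cv2.contourArea)[:,0]
    p=np.array([ray(C,u,v,9.)[:2] for u,v in c],np.float32)
    (x,y),r=cv2.minEnclosingCircle(p); e=cv2.fitEllipse(p)
    print(n,seed,s,"circ",round(x,1),round(y,1),round(r,1),"ell",np.round(e[0],1),np.round(e[1],1),"z",np.median(P[...,2][m>0]).round(1))
dish("yellow",(355,299),(8,90,90)); dish("green",(312,300),(10,90,90)); dish("wood",(355,264),(8,70,80)); dish("grey",(349,193),(15,40,35))
# heightmap clusters
for nm,u0,u1,v0,v1,zl,zh in [("honey",300,326,165,203,88,104),("spice",338,362,195,235,85,110),("salt",306,326,205,222,70,94),("mill",304,330,218,272,118,150),("millfoot",304,330,218,272,8,40),("millbut",304,330,218,272,151,165),("tin",306,334,150,176,50,64),("tumbler",290,320,115,150,30,95)]:
    Q=P[v0:v1,u0:u1].reshape(-1,3); Q=Q[(Q[:,2]>zl)&(Q[:,2]<zh)&(Q[:,0]<800)]
    if len(Q): print(nm,len(Q),"min",Q.min(0).round(),"max",Q.max(0).round(),"mean",Q.mean(0).round(1))
a=cv2.resize(im[90:325,270:400],None,fx=2.5,fy=2.5,interpolation=cv2.INTER_CUBIC)
cv2.imwrite("pics/sidecrop.png",a[...,::-1])
E
python3 m.py
```

```text
yellow (355, 299) [ 28 255 247] circ 552.0 -348.4 45.2 ell [ 552.1 -348.6] [87.1 87.9] z 4.8
green (312, 300) [ 69 229 185] circ 429.8 -350.9 44.4 ell [ 429.9 -350.9] [86.3 86.6] z 4.6
wood (355, 264) [ 13 183 203] circ 562.9 -219.8 44.9 ell [ 563.1 -219.9] [86.6 87.4] z 4.3
grey (349, 193) [124  30 145] circ 569.5 97.4 46.3 ell [568.9 100.7] [75.5 89.8] z 4.5
honey 179 min [416.  59.  90.] max [470. 123. 104.] mean [443.1  87.5  97.8]
spice 174 min [532. -94.  86.] max [576. -43. 110.] mean [554.2 -72.6 101.5]
salt 91 min [433. -92.  70.] max [464. -60.  92.] mean [448.6 -78.7  82.5]
mill 214 min [ 422. -235.  119.] max [ 470. -191.  150.] mean [ 445.5 -220.3  137.9]
millfoot 169 min [ 413. -240.    8.] max [473. -67.  40.] mean [ 444.  -209.2   22.9]
millbut 18 min [ 433. -223.  151.] max [ 458. -207.  162.] mean [ 446.7 -212.8  156.7]
tin 231 min [432. 190.  50.] max [505. 276.  63.] mean [469.1 232.9  55.4]
tumbler 443 min [381. 356.  31.] max [472. 502.  95.] mean [422.2 390.9  68.3]
```

View pics/sidecrop.png

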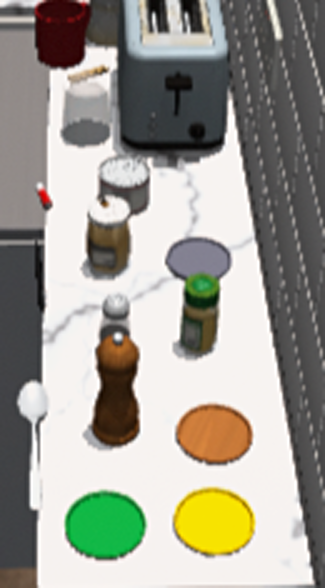

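```bash
python3 -m crank '[[[1,2,-1.5,-2,2],[1,5,-3.6,-4,4],[1,9,-6.5,-5,6],[1,13,-9.4,-6,8],[1,17,-12.3,-7,10],[1,21,-15.2,-7,12],[1,25,-18,-7,14],[1,28.5,-20.6,-7,16],[1,31,-22.5,-7,17],[1,32,-23.4,-7,17.5]]]'
python3 - <<'E'
from h import *
o=bot.get_obs();print(o["tool_pos"],o["tcp_rot"],o["joint_positions"])
for n in ("wrist","side","top"):
    C=cam(n); im,D=bot.capture(n); np.savez(f"pics/{n}1.npz",im=im,D=D,Rm=C[3],p=C[4],f=C[0],c=C[1:3]); cv2.imwrite(f"pics/{n}1.png",im[...,::-1])
E
```

```text
time: 1.15
tool_pos: [393.9, -178.7, 296.6]
tcp_rot: [-3.141, -0.0, 0.003]
contact_force: [-0.1, -0.6, 0.6]
grip_width: 91.8
finger_force: 0.0
[ 393.88755568 -178.71586853  296.61324717] [-3.14096463e+00 -1.74840925e-04  2.79192536e-03] [-6.03970275e-01  1.18317141e-01  1.62470651e+00  6.24834632e-04
  1.39878351e+00  9.63927055e-01]
```

View pics/wrist1.png

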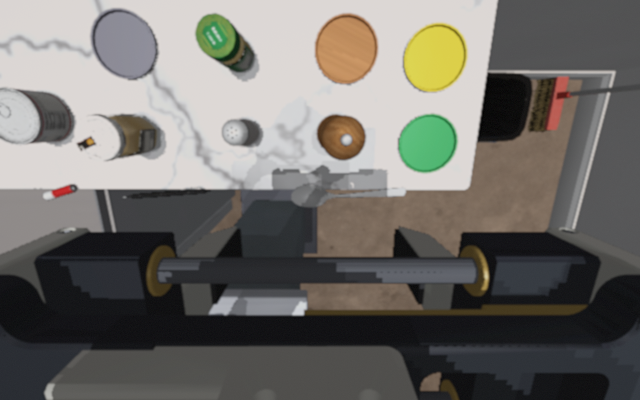

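The wrist view has all of it: grey dish (125,43), spice lid (215,35), wood dish (346,48), yellow (434,57), green (427,142), mill button (346,140), salt cap (235,131), honey lid (100,137) and tin (20,115).

```bash
cat > m2.py <<'E'
from h import *
import sys
def load(n): 
    d=np.load(f"pics/{n}.npz"); return d["im"],d["D"],(float(d["f"]),*d["c"],d["Rm"],d["p"])
def blob(n,name,seed,tol,z,o=0):
    im,D,C=load(n); h=cv2.cvtColor(im,cv2.COLOR_RGB2HSV).astype(int); s=np.median(h[seed[1]-2:seed[1]+3,seed[0]-2:seed[0]+3].reshape(-1,3),axis=0)
    dh=np.abs(h-s); dh[...,0]=np.minimum(dh[...,0],180-dh[...,0])
    m=((dh<=tol).all(-1)).astype(np.uint8); m=cv2.morphologyEx(m,cv2.MORPH_CLOSE,np.ones((3,3)))
    if o: m=cv2.morphologyEx(m,cv2.MORPH_OPEN,np.ones((o,o)))
    k,l=cv2.connectedComponents(m); m=(l==l[seed[1],seed[0]]).astype(np.uint8)
    c=max(cv2.findContours(m,0,1)[0],key=cv2.contourArea)[:,0]
    p=np.array([ray(C,u,v,z)[:2] for u,v in c],np.float32)
    (x,y),r=cv2.minEnclosingCircle(p); e=cv2.fitEllipse(p)
    print(n,name,"circ",round(x,1),round(y,1),round(r,1),"ell",np.round(e[0],1),np.round(e[1],1),"z",np.median(cloud(C,D)[...,2][m>0]).round(1))
def box(n,name,b,zl,zh):
    im,D,C=load(n); Q=cloud(C,D)[b[1]:b[3],b[0]:b[2]].reshape(-1,3); Q=Q[(Q[:,2]>zl)&(Q[:,2]<zh)]
    lo,hi=np.percentile(Q,[1,99],axis=0); print(n,name,len(Q),"mid",((lo+hi)/2).round(1),"ext",(hi-lo).round(1))
E
python3 - <<'E'
from m2 import *
n="wrist1"
blob(n,"yellow",(434,57),(8,90,90),9.);blob(n,"green",(427,142),(10,90,90),9.);blob(n,"wood",(346,48),(8,80,80),9.);blob(n,"grey",(125,43),(15,40,40),9.)
box(n,"honeylid",(75,105,140,165),94,104);box(n,"spicelid",(190,8,245,60),100,112);box(n,"salt",(215,112,255,150),74,95);box(n,"millhead",(310,110,370,165),120,152);box(n,"button",(310,110,370,165),153,165);box(n,"tin",(0,80,60,150),54,64)
n="side1"
blob(n,"yellow",(355,299),(8,90,90),9.);blob(n,"green",(312,300),(10,90,90),9.);blob(n,"wood",(355,264),(8,70,80),9.)
box(n,"honeylid",(300,165,326,203),92,104);box(n,"spicelid",(338,195,362,235),100,110)
im,D,C=load("wrist1");P=cloud(C,D)
for q in [(100,137),(215,35),(235,131),(346,140)]: print(q,P[q[1],q[0]].round(1))
a=cv2.resize(im[95:175,70:270],None,fx=4,fy=4,interpolation=cv2.INTER_CUBIC); cv2.imwrite("pics/honeycrop.png",a[...,::-1])
im,D,C=load("side1");P=cloud(C,D);print("wall?",P[200,390:470:10].round())
E
```

```text
wrist1 yellow circ 552.9 -347.8 45.9 ell [ 552.9 -347.9] [88.7 90.4] z 4.9
wrist1 green circ 431.7 -349.9 45.6 ell [ 431.5 -350. ] [88.3 89.3] z 4.8
wrist1 wood circ 564.1 -219.4 45.6 ell [ 564.1 -219.5] [88.9 90.1] z 5.0
wrist1 grey circ 509.0 137.9 148.4 ell [633.8  76.7] [190.7 296.5] z 4.7
wrist1 honeylid 1767 mid [444.5  91.   98.3] ext [52.  52.7  7. ]
wrist1 spicelid 1475 mid [555.5 -66.4 104.4] ext [41.8 41.9  7.3]
wrist1 salt 569 mid [450.5 -72.1  82.8] ext [31.5 31.7 15.2]
wrist1 millhead 1476 mid [ 447.4 -208.   140.4] ext [46.4 45.6 18.2]
wrist1 button 112 mid [ 447.  -209.   158.3] ext [11.1 11.3  6.3]
wrist1 tin 1860 mid [470.  227.   56.9] ext [70.6 58.6  5.6]
side1 yellow circ 552.0 -348.4 45.2 ell [ 552.1 -348.6] [87.1 87.9] z 4.5
side1 green circ 429.8 -350.9 44.4 ell [ 429.9 -351. ] [86.1 86.6] z 4.6
side1 wood circ 562.8 -219.7 44.9 ell [ 563.2 -219.8] [86.9 87.4] z 4.6
side1 honeylid 94 mid [447.9  90.9  97.6] ext [43.5 58.8  9.9]
side1 spicelid 121 mid [555.  -66.6 104.5] ext [39.9 41.8  8.5]
(100, 137) [445.6  89.2  98.8]
(215, 35) [556.6 -65.7 106.2]
(235, 131) [452.9 -75.2  89. ]
(346, 140) [ 446.7 -208.2  160.4]
wall? [[ 659. -139.  186.]
 [ 659. -249.  283.]
 [ 661. -335.  360.]
 [ 659. -416.  432.]
 [ 660. -476.  485.]
 [ 659. -532.  535.]
 [ 661. -575.  573.]
 [ 661. -617.  610.]]
```

View pics/honeycrop.png

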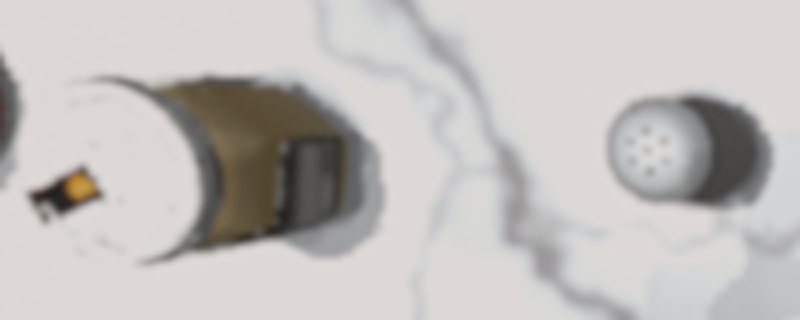

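```bash
python3 -m crank '[[[1,1,-2,0,0],[1,2,-6,0,0],[1,3,-11,0,0],[1,4,-16,1,0],[1,5,-20.5,4,0],[1,5.1,-24,8,0],[1,5.1,-26,12,0],[1,5.1,-27,15,0],[1,5.1,-27,17,0],[1,5.1,-27,17,0]]]'
```

```text
time: 2.3
tool_pos: [441.9, 88.0, 124.2]
tcp_rot: [3.141, 0.006, 0.0]
contact_force: [0.9, 0.2, 1.0]
grip_width: 92.0
finger_force: 0.0
```

```bash
python3 -m crank '[[[1,0,0,0,0],[1,0,0,1,0],[1,0,0,3,0],[1,0,0,5,0],[1,0,0,7,0],[1,0,0,8,0],[1,0,0,8,0],[1,0,0,8,0],[1,0,0,8,0],[1,0,0,8,0]]]'
python3 -m crank '[[[0.8,0,0,0,0],[0.75,0,0,0,0],[0.7,0,0,0,0],[0.65,0,0,0,0],[0.6,0,0,0,0],[0.5,0,0,0,0],[0.4,0,0,0,0],[0.4,0,0,0,0],[0.4,0,0,0,0],[0.4,0,0,0,0]]]'
```

```text
time: 3.3
tool_pos: [444.3, 88.8, 47.5]
tcp_rot: [3.142, -0.002, 0.0]
contact_force: [-0.2, -0.5, 0.5]
grip_width: 92.0
finger_force: 0.0
time: 4.3
tool_pos: [443.7, 88.9, 46.7]
tcp_rot: [3.142, -0.0, 0.0]
contact_force: [-0.6, 2.3, 2.1]
grip_width: 56.9
finger_force: 28.7
```

```bash
python3 -m crank '[[[0.4,0,0,-0.5,0],[0.4,0,0,-2,0],[0.4,0,0,-5,0],[0.4,0,0,-9,0],[0.4,0,0,-13,0],[0.4,0,0,-16,0],[0.4,0,0,-18,0],[0.4,0,0,-18.5,0],[0.4,0,0,-18.5,0],[0.4,0,0,-18.5,0]]]'
python3 -m crank '[[[0.4,0.4,1,0,0],[0.4,1,4,0,0],[0.4,2,8,0,0],[0.4,3.1,12.5,0,0],[0.4,4.2,17,0,0],[0.4,5.3,21.5,0,0],[0.4,6.4,26,0,0],[0.4,7.5,30,0,0],[0.4,8.2,33,0,0],[0.4,8.5,34,0,0]]]'
python3 -m crank '[[[0.4,0.2,1,0,0],[0.4,0.7,3,0,0],[0.4,1.3,5.5,0,0],[0.4,1.9,8,0,0],[0.4,2.3,9.3,0,0],[0.4,2.4,9.7,0,0],[0.4,2.4,9.7,0,0],[0.4,2.4,9.7,0,0],[0.4,2.4,9.7,0,0],[0.4,2.4,9.7,0,0]]]'
python3 - <<'E'
from m2 import *
for n in ("wrist","side"):
    C=cam(n); im,D=bot.capture(n); np.savez(f"pics/{n}2.npz",im=im,D=D,Rm=C[3],p=C[4],f=C[0],c=C[1:3]); cv2.imwrite(f"pics/{n}2.png",im[...,::-1])
print(bot.get_obs()["joint_positions"])
E
```

```text
time: 5.3
tool_pos: [442.9, 88.6, 230.3]
tcp_rot: [3.141, 0.003, 0.0]
contact_force: [-0.1, -0.9, -2.6]
grip_width: 57.0
finger_force: 28.7
time: 6.3
tool_pos: [528.3, -255.0, 229.7]
tcp_rot: [-3.141, 0.002, -0.003]
contact_force: [0.3, 0.9, -1.7]
grip_width: 56.9
finger_force: 28.7
time: 7.3
tool_pos: [552.9, -347.4, 232.1]
tcp_rot: [3.141, -0.0, 0.001]
contact_force: [0.4, 0.1, -2.8]
grip_width: 56.9
finger_force: 28.7
[-6.78520127e-01  5.81997811e-01  1.11975679e+00 -5.41665859e-05
  1.43954192e+00  8.91352829e-01]
```

View pics/side2.png

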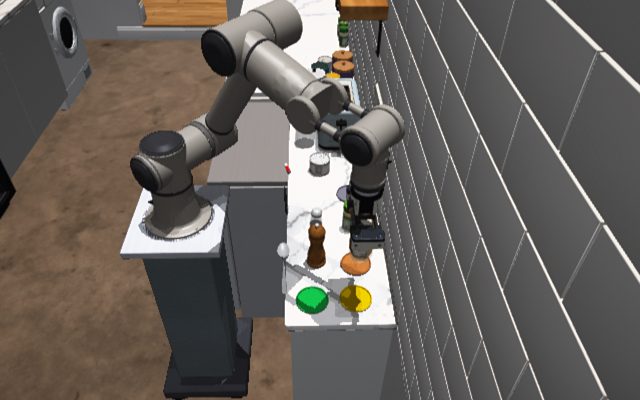

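```bash
python3 -c "
import cv2;a=cv2.imread('pics/side2.png')[190:330,260:420];b=cv2.imread('pics/wrist2.png')[0:230]
a=cv2.resize(a,None,fx=3,fy=3,interpolation=2);b=cv2.resize(b,(480,172));cv2.imwrite('pics/c2.png',cv2.vconcat([a,b]))"
```

```text
(no output)
```

View pics/c2.png

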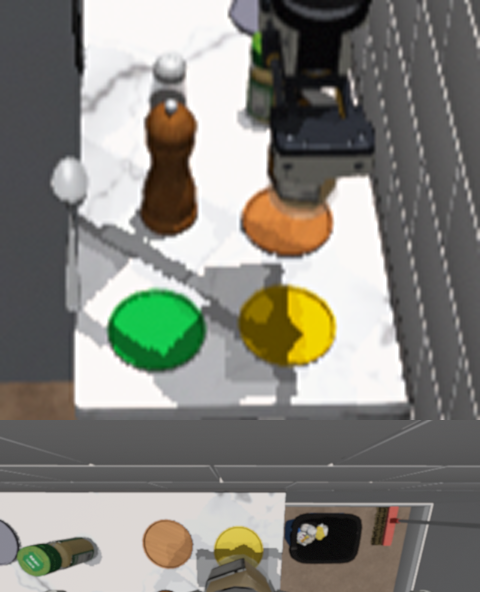

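```bash
python3 -m crank '[[[0.4,0,0,1,0],[0.4,0,0,3.5,0],[0.4,0,0,7,0],[0.4,0,0,10.5,0],[0.4,0,0,13.5,0],[0.4,0,0,15.5,0],[0.4,0,0,16.5,0],[0.4,0,0,17,0],[0.4,0,0,17,0],[0.4,0,0,17,0]]]'
python3 -m crank '[[[0.4,0,0,0.3,0],[0.4,0,0,0.5,0],[0.4,0,0,0.6,0],[0.4,0,0,0.7,0],[0.4,0,0,0.8,0],[0.4,0,0,0.9,0],[0.4,0,0,1.0,0],[0.4,0,0,1.05,0],[0.4,0,0,1.1,0],[0.4,0,0,1.1,0]]]'
```

```text
time: 8.4
tool_pos: [553.5, -348.6, 62.9]
tcp_rot: [3.14, -0.002, 0.0]
contact_force: [0.6, -0.2, -2.9]
grip_width: 57.0
finger_force: 28.7
time: 9.4
tool_pos: [552.9, -348.2, 50.8]
tcp_rot: [3.141, -0.0, 0.0]
contact_force: [-0.1, 1.3, -2.6]
grip_width: 57.0
finger_force: 28.7
```

```bash
python3 -m crank '[[[0.4,0,0,0.02,0],[0.4,0,0,0.04,0],[0.4,0,0,0.06,0],[0.4,0,0,0.08,0],[0.4,0,0,0.1,0],[0.4,0,0,0.1,0],[0.4,0,0,0.1,0],[0.4,0,0,0.1,0],[0.4,0,0,0.1,0],[0.4,0,0,0.1,0]]]'
```

```text
time: 10.4
tool_pos: [552.9, -348.1, 50.7]
tcp_rot: [3.141, -0.0, 0.0]
contact_force: [-2.1, 2.7, 6.5]
grip_width: 56.8
finger_force: 28.7
```

```bash
python3 -m crank '[[[0.65,0,0,0,0],[0.7,0,0,0,0],[0.8,0,0,0,0],[0.9,0,0,0,0],[1,0,0,0,0],[1,0,0,0,0],[1,0,0,0,0],[1,0,0,0,0],[1,0,0,0,0],[1,0,0,0,0]]]'
python3 -m crank '[[[1,0,0,-0.5,0],[1,0,0,-2,0],[1,0,0,-5,0],[1,0,0,-9,0],[1,0,0,-13,0],[1,0,0,-17,0],[1,0,0,-20,0],[1,0,0,-21,0],[1,0,0,-21,0],[1,0,0,-21,0]]]'
```

```text
time: 11.4
tool_pos: [552.9, -348.1, 49.8]
tcp_rot: [3.141, -0.0, 0.0]
contact_force: [-0.2, 0.1, 0.4]
grip_width: 92.0
finger_force: 0.0
time: 12.4
tool_pos: [552.3, -347.7, 258.3]
tcp_rot: [-3.14, 0.002, 0.0]
contact_force: [-0.2, 0.4, -0.3]
grip_width: 92.0
finger_force: 0.0
```

```bash
python3 -m crank '[[[1,-1,-1.5,0,0],[1,-3.5,-4.6,0,0],[1,-6.5,-8.5,0,0],[1,-9,-12,0,0],[1,-10.3,-13.6,0,0],[1,-10.6,-14,0,0],[1,-10.6,-14,1,0],[1,-10.6,-14,3,0],[1,-10.6,-14,4,0],[1,-10.6,-14,4,0]]]'
python3 -m crank '[[[1,0,0,0,0],[1,0,0,1,0],[1,0,0,3,0],[1,0,0,6,0],[1,0,0,9,0],[1,0,0,10.5,0],[1,0,0,10.9,0],[1,0,0,10.9,0],[1,0,0,10.9,0],[1,0,0,10.9,0]]]'
```

```text
time: 13.4
tool_pos: [446.2, -208.3, 217.1]
tcp_rot: [-3.139, 0.004, -0.0]
contact_force: [-0.1, 0.3, 0.0]
grip_width: 91.8
finger_force: 0.0
time: 14.4
tool_pos: [447.4, -208.6, 111.8]
tcp_rot: [3.14, -0.002, 0.0]
contact_force: [0.4, 0.1, -0.6]
grip_width: 91.8
finger_force: 0.0
```

```bash
python3 -m crank '[[[0.8,0,0,0,0],[0.7,0,0,0,0],[0.65,0,0,0,0],[0.6,0,0,0,0],[0.56,0,0,0,0],[0.5,0,0,0,0],[0.4,0,0,0,0],[0.4,0,0,0,0],[0.4,0,0,0,0],[0.4,0,0,0,0]]]'
```

```text
time: 15.4
tool_pos: [446.8, -208.0, 110.7]
tcp_rot: [-3.141, 0.0, 0.0]
contact_force: [-0.1, 1.6, 0.3]
grip_width: 46.8
finger_force: 29.9
```

```bash
python3 -m crank '[[[0.4,0,0,-0.3,0],[0.4,0,0,-1,0],[0.4,0,0,-2,0],[0.4,0,0,-3,0],[0.4,0,0,-3.8,0],[0.4,0,0,-4,0],[0.4,0,0,-4,0],[0.4,0,0,-4,0],[0.4,0,0,-4,0],[0.4,0,0,-4,0]]]'
python3 -m crank '[[[0.4,0.5,0,0,0],[0.4,2,0.2,0,0],[0.4,4,0.4,0,0],[0.4,6.2,0.6,0,0],[0.4,8.4,0.8,0,0],[0.4,10.3,1,0,0],[0.4,11.4,1.1,0,0],[0.4,11.7,1.1,0,0],[0.4,11.7,1.1,0,0],[0.4,11.7,1.1,0,0]]]'
python3 - <<'E'
from m2 import *
for n in ("wrist","side"):
    C=cam(n); im,D=bot.capture(n); np.savez(f"pics/{n}3.npz",im=im,D=D,Rm=C[3],p=C[4],f=C[0],c=C[1:3]); cv2.imwrite(f"pics/{n}3.png",im[...,::-1])
a=cv2.imread('pics/side3.png')[150:330,260:420];b=cv2.imread('pics/wrist3.png')[0:230]
a=cv2.resize(a,None,fx=2.25,fy=2.25,interpolation=2);cv2.imwrite('pics/c3.png',cv2.vconcat([a,cv2.resize(b,(360,130))]))
E
```

```text
time: 16.4
tool_pos: [446.6, -208.0, 150.3]
tcp_rot: [-3.141, 0.001, 0.0]
contact_force: [-0.7, 0.1, -1.6]
grip_width: 47.2
finger_force: 29.9
time: 17.4
tool_pos: [563.3, -219.0, 150.5]
tcp_rot: [-3.141, 0.001, 0.0]
contact_force: [1.4, 0.1, -1.5]
grip_width: 46.9
finger_force: 29.9
```

View pics/c3.png

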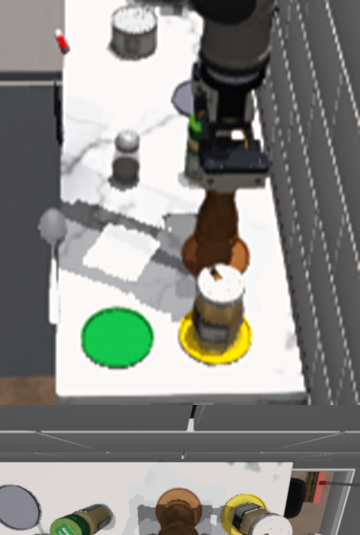

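The crop shows the honey jar centred in the yellow dish and the mill hanging upright over the wood dish.

```bash
python3 -m crank '[[[0.4,0,0,0.4,0],[0.4,0,0,1.2,0],[0.4,0,0,2,0],[0.4,0,0,2.6,0],[0.4,0,0,3,0],[0.4,0,0,3.2,0],[0.4,0,0,3.35,0],[0.4,0,0,3.45,0],[0.4,0,0,3.5,0],[0.4,0,0,3.5,0]]]'
python3 -m crank '[[[0.4,0,0,0.02,0],[0.4,0,0,0.04,0],[0.4,0,0,0.06,0],[0.4,0,0,0.08,0],[0.4,0,0,0.1,0],[0.4,0,0,0.12,0],[0.4,0,0,0.14,0],[0.4,0,0,0.15,0],[0.4,0,0,0.15,0],[0.4,0,0,0.15,0]]]'
```

```text
time: 18.5
tool_pos: [563.9, -219.2, 115.9]
tcp_rot: [3.141, -0.0, 0.0]
contact_force: [-0.1, -0.1, -1.1]
grip_width: 47.2
finger_force: 29.9
time: 19.5
tool_pos: [564.0, -219.2, 114.7]
tcp_rot: [3.141, -0.001, 0.0]
contact_force: [-1.2, 0.8, 5.4]
grip_width: 47.4
finger_force: 30.0
```

```bash
python3 -m crank '[[[0.55,0,0,0,0],[0.6,0,0,0,0],[0.7,0,0,0,0],[0.8,0,0,0,0],[0.9,0,0,0,0],[1,0,0,0,0],[1,0,0,0,0],[1,0,0,0,0],[1,0,0,0,0],[1,0,0,0,0]]]'
python3 -m crank '[[[1,0,0,-0.5,0],[1,0,0,-2,0],[1,0,0,-4,0],[1,0,0,-7,0],[1,0,0,-9,0],[1,0,0,-10,0],[1,0,0,-10,0],[1,0,0,-10,0],[1,0,0,-10,0],[1,0,0,-10,0]]]'
```

```text
time: 20.5
tool_pos: [563.8, -219.1, 114.2]
tcp_rot: [3.142, -0.0, 0.0]
contact_force: [0.2, -0.1, 0.0]
grip_width: 91.7
finger_force: 0.0
time: 21.5
tool_pos: [563.4, -218.9, 213.0]
tcp_rot: [-3.141, 0.002, 0.0]
contact_force: [-0.5, 0.6, -0.1]
grip_width: 92.2
finger_force: 0.0
```

```bash
python3 -m crank '[[[1,-0.1,-1,0,0],[1,-0.2,-4,0,0],[1,-0.4,-8,0,0],[1,-0.7,-12,0,0],[1,-0.8,-14.6,0,0],[1,-0.85,-15.3,1,0],[1,-0.85,-15.3,3,0],[1,-0.85,-15.3,5,0],[1,-0.85,-15.3,6,0],[1,-0.85,-15.3,6,0]]]'
python3 -m crank '[[[1,0,0,0,0],[1,0,0,1,0],[1,0,0,3,0],[1,0,0,6,0],[1,0,0,8.5,0],[1,0,0,9.8,0],[1,0,0,10.2,0],[1,0,0,10.2,0],[1,0,0,10.2,0],[1,0,0,10.2,0]]]'
```

```text
time: 22.5
tool_pos: [554.2, -66.3, 152.3]
tcp_rot: [-3.141, 0.004, -0.0]
contact_force: [0.1, 1.0, -0.1]
grip_width: 91.8
finger_force: 0.0
time: 23.5
tool_pos: [556.0, -66.3, 53.4]
tcp_rot: [3.141, -0.002, 0.0]
contact_force: [-0.2, -0.6, 0.4]
grip_width: 91.6
finger_force: 0.0
```

```bash
python3 -m crank '[[[0.8,0,0,0,0],[0.7,0,0,0,0],[0.6,0,0,0,0],[0.56,0,0,0,0],[0.52,0,0,0,0],[0.48,0,0,0,0],[0.4,0,0,0,0],[0.35,0,0,0,0],[0.35,0,0,0,0],[0.35,0,0,0,0]]]'
```

```text
time: 24.5
tool_pos: [555.2, -66.1, 52.2]
tcp_rot: [3.142, 0.0, 0.0]
contact_force: [0.8, 0.2, -0.3]
grip_width: 45.2
finger_force: 30.0
```

```bash
python3 -m crank '[[[0.35,0,0,-0.5,0],[0.35,0,0,-2,0],[0.35,0,0,-4.5,0],[0.35,0,0,-7.5,0],[0.35,0,0,-10,0],[0.35,0,0,-11,0],[0.35,0,0,-11,0],[0.35,0,0,-11,0],[0.35,0,0,-11,0],[0.35,0,0,-11,0]]]'
python3 -m crank '[[[0.35,-0.4,1,0,0],[0.35,-1.5,3.5,0,0],[0.35,-3,7,0,0],[0.35,-4.9,11.2,0,0],[0.35,-6.8,15.5,0,0],[0.35,-8.7,20,0,0],[0.35,-10.6,24.3,0,0],[0.35,-11.8,27,0,0],[0.35,-12.3,28.2,0,0],[0.35,-12.4,28.4,0,0]]]'
python3 -m crank '[[[0.35,0,0,0,0],[0.35,0,0,1,0],[0.35,0,0,3,0],[0.35,0,0,5.5,0],[0.35,0,0,7.5,0],[0.35,0,0,9,0],[0.35,0,0,9.5,0],[0.35,0,0,9.7,0],[0.35,0,0,9.7,0],[0.35,0,0,9.7,0]]]'
```

```text
time: 25.5
tool_pos: [554.6, -66.0, 160.9]
tcp_rot: [-3.141, 0.002, 0.0]
contact_force: [0.1, 0.4, -0.1]
grip_width: 45.0
finger_force: 29.9
time: 26.5
tool_pos: [430.3, -351.5, 161.8]
tcp_rot: [-3.141, 0.0, -0.002]
contact_force: [1.3, 1.0, -1.0]
grip_width: 44.9
finger_force: 29.9
time: 27.5
tool_pos: [431.9, -350.3, 66.0]
tcp_rot: [3.14, -0.001, 0.001]
contact_force: [-0.3, -0.3, -0.3]
grip_width: 44.8
finger_force: 29.9
```

```bash
python3 -m crank '[[[0.35,0,0,0.2,0],[0.35,0,0,0.4,0],[0.35,0,0,0.5,0],[0.35,0,0,0.6,0],[0.35,0,0,0.7,0],[0.35,0,0,0.75,0],[0.35,0,0,0.8,0],[0.35,0,0,0.8,0],[0.35,0,0,0.8,0],[0.35,0,0,0.8,0]]]'
python3 -m crank '[[[0.35,0,0,0.02,0],[0.35,0,0,0.05,0],[0.35,0,0,0.08,0],[0.35,0,0,0.1,0],[0.35,0,0,0.12,0],[0.35,0,0,0.14,0],[0.35,0,0,0.16,0],[0.35,0,0,0.16,0],[0.35,0,0,0.16,0],[0.35,0,0,0.16,0]]]'
```

```text
time: 28.5
tool_pos: [431.4, -350.2, 57.3]
tcp_rot: [3.141, -0.0, 0.0]
contact_force: [-0.1, -0.3, -2.4]
grip_width: 44.8
finger_force: 29.9
time: 29.5
tool_pos: [431.4, -350.2, 56.1]
tcp_rot: [3.141, -0.0, 0.0]
contact_force: [-1.6, 1.7, 4.9]
grip_width: 45.0
finger_force: 30.0
```

```bash
python3 -m crank '[[[0.53,0,0,0,0],[0.6,0,0,0,0],[0.7,0,0,0,0],[0.8,0,0,0,0],[0.9,0,0,0,0],[1,0,0,0,0],[1,0,0,0,0],[1,0,0,0,0],[1,0,0,0,0],[1,0,0,0,0]]]'
python3 -m crank '[[[1,0,0,-0.5,0],[1,0,0,-2,0],[1,0,0,-5,0],[1,0,0,-9,0],[1,0,0,-13,0],[1,0,0,-16,0],[1,0,0,-17,0],[1,0,0,-17,0],[1,0,0,-17,0],[1,0,0,-17,0]]]'
python3 -m crank '[[[1,0.1,-1,0,0],[1,0.2,-4,0,0],[1,0.4,-8,0,0],[1,0.7,-12,0,0],[1,1,-16,0,0],[1,1.2,-19,0,0],[1,1.3,-20.5,0,0],[1,1.3,-21,0,0],[1,1.3,-21,0,0],[1,1.3,-21,0,0]]]'
python3 - <<'E'
from m2 import *
n="wrist"
C=cam(n); im,D=bot.capture(n); np.savez(f"pics/{n}4.npz",im=im,D=D,Rm=C[3],p=C[4],f=C[0],c=C[1:3]); cv2.imwrite(f"pics/{n}4.png",im[...,::-1])
E
```

```text
time: 30.5
tool_pos: [431.4, -350.2, 55.6]
tcp_rot: [3.141, -0.0, 0.0]
contact_force: [0.1, 0.1, -0.1]
grip_width: 91.9
finger_force: 0.0
time: 31.5
tool_pos: [430.7, -349.5, 223.7]
tcp_rot: [-3.139, 0.002, 0.0]
contact_force: [-0.8, -1.0, -0.2]
grip_width: 91.7
finger_force: 0.0
time: 32.5
tool_pos: [444.3, -141.1, 225.4]
tcp_rot: [3.141, 0.0, -0.0]
contact_force: [-0.2, -0.6, -0.6]
grip_width: 91.9
finger_force: 0.0
```

View pics/wrist4.png

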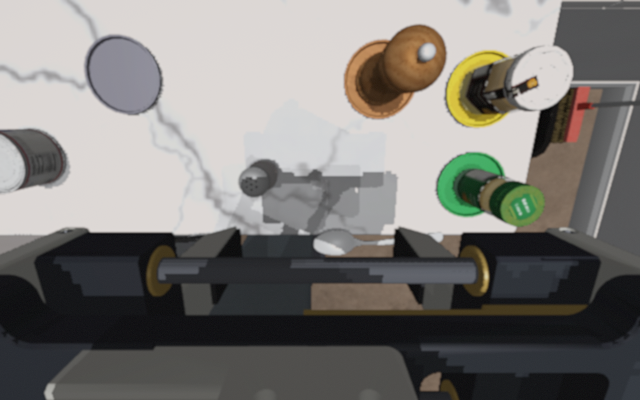

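The three placed containers stand upright in their dishes. The grey dish at (123,75) is now unobstructed and the salt cap is at (253,180), so I'll measure both, and the placed items too.

Run:
```python
from m2 import *
n="wrist4"
blob(n,"grey",(123,75),(12,30,30),9.,5);box(n,"salt",(235,155,285,200),74,95)
box(n,"honeylid",(490,40,590,120),98,108);box(n,"spicelid",(480,160,560,240),104,114);box(n,"button",(380,15,460,100),157,168);box(n,"tin",(0,120,70,200),54,64)
im,D,C=load(n);P=cloud(C,D);Q=P[20:125,75:170].reshape(-1,3);Q=Q[(Q[:,2]>7)&(Q[:,2]<13)];print(len(Q),np.percentile(Q,[2,98],axis=0).round(1))
```

```text
wrist4 grey circ 568.3 95.5 45.6 ell [568.2  94.8] [83.9 88.5] z 4.8
wrist4 salt 755 mid [451.  -72.   82.6] ext [31.7 31.3 15. ]
wrist4 honeylid 3319 mid [ 553.5 -347.2  102.2] ext [52.1 53.   6.9]
wrist4 spicelid 1574 mid [ 433.  -349.2  108. ] ext [41.9 41.8  7. ]
wrist4 button 264 mid [ 563.5 -219.7  161.9] ext [11.4 10.8  7.4]
wrist4 tin 1218 mid [467.1 216.3  56.8] ext [65.2 37.8  5.4]
824 [[525.6  52.7   7.1]
 [614.  141.8  11.2]]
```

```bash
python3 -m crank '[[[1,0.2,-1.5,0,0],[1,0.5,-4.5,0,0],[1,0.65,-6.5,0,0],[1,0.65,-6.9,1,0],[1,0.65,-6.9,3.5,0],[1,0.65,-6.9,6.5,0],[1,0.65,-6.9,8.5,0],[1,0.65,-6.9,9,0],[1,0.65,-6.9,9,0],[1,0.65,-6.9,9,0]]]'
python3 -m crank '[[[1,0,0,0.5,0],[1,0,0,2,0],[1,0,0,4.5,0],[1,0,0,7.5,0],[1,0,0,9.2,0],[1,0,0,9.9,0],[1,0,0,10.1,0],[1,0,0,10.1,0],[1,0,0,10.1,0],[1,0,0,10.1,0]]]'
```

```text
time: 33.55
tool_pos: [451.4, -71.9, 136.3]
tcp_rot: [3.141, -0.001, -0.0]
contact_force: [0.5, -0.8, 0.1]
grip_width: 91.5
finger_force: 0.0
time: 34.55
tool_pos: [451.3, -71.4, 35.4]
tcp_rot: [3.141, -0.002, 0.0]
contact_force: [0.1, 0.6, 0.3]
grip_width: 92.0
finger_force: 0.0
```

```bash
python3 -m crank '[[[0.8,0,0,0,0],[0.7,0,0,0,0],[0.6,0,0,0,0],[0.56,0,0,0,0],[0.52,0,0,0,0],[0.48,0,0,0,0],[0.4,0,0,0,0],[0.35,0,0,0,0],[0.35,0,0,0,0],[0.35,0,0,0,0]]]'
```

```text
time: 35.55
tool_pos: [450.7, -71.2, 34.6]
tcp_rot: [3.142, 0.0, 0.0]
contact_force: [-0.1, 0.4, 0.2]
grip_width: 38.9
finger_force: 29.7
```

```bash
python3 -m crank '[[[0.35,0,0,-0.3,0],[0.35,0,0,-1,0],[0.35,0,0,-2.5,0],[0.35,0,0,-4,0],[0.35,0,0,-4.8,0],[0.35,0,0,-5,0],[0.35,0,0,-5,0],[0.35,0,0,-5,0],[0.35,0,0,-5,0],[0.35,0,0,-5,0]]]'
python3 -m crank '[[[0.35,0.5,-0.7,0,0],[0.35,1.8,-2.5,0,0],[0.35,3.7,-5.2,0,0],[0.35,6,-8.5,0,0],[0.35,8.3,-11.8,0,0],[0.35,10.2,-14.5,0,0],[0.35,11.4,-16.3,0,0],[0.35,11.8,-16.8,0,0],[0.35,11.8,-16.8,0,0],[0.35,11.8,-16.8,0,0]]]'
python3 -m crank '[[[0.35,0,0,0.3,0],[0.35,0,0,1,0],[0.35,0,0,2,0],[0.35,0,0,3,0],[0.35,0,0,3.7,0],[0.35,0,0,4,0],[0.35,0,0,4.2,0],[0.35,0,0,4.3,0],[0.35,0,0,4.3,0],[0.35,0,0,4.3,0]]]'
```

```text
time: 36.55
tool_pos: [450.5, -71.1, 84.1]
tcp_rot: [-3.141, 0.001, 0.0]
contact_force: [0.9, -0.9, -0.3]
grip_width: 38.9
finger_force: 29.6
time: 37.55
tool_pos: [568.0, 96.3, 84.3]
tcp_rot: [3.141, 0.001, 0.0]
contact_force: [-0.7, 0.0, -1.2]
grip_width: 38.7
finger_force: 29.6
time: 38.55
tool_pos: [568.9, 96.9, 41.9]
tcp_rot: [3.142, -0.001, 0.0]
contact_force: [-0.2, -1.1, -1.0]
grip_width: 39.0
finger_force: 29.6
```

Touchdown at TCP z of about 38.6.

```bash
python3 -m crank '[[[0.35,0,0,0.05,0],[0.35,0,0,0.1,0],[0.35,0,0,0.15,0],[0.35,0,0,0.2,0],[0.35,0,0,0.24,0],[0.35,0,0,0.28,0],[0.35,0,0,0.3,0],[0.35,0,0,0.33,0],[0.35,0,0,0.36,0],[0.35,0,0,0.36,0]]]'
```

```text
time: 39.55
tool_pos: [568.9, 96.9, 38.5]
tcp_rot: [3.142, -0.001, 0.0]
contact_force: [-0.9, 0.1, 5.7]
grip_width: 38.9
finger_force: 30.0
```

```bash
python3 -m crank '[[[0.46,0,0,0,0],[0.55,0,0,0,0],[0.65,0,0,0,0],[0.8,0,0,0,0],[0.9,0,0,0,0],[1,0,0,0,0],[1,0,0,0,0],[1,0,0,0,0],[1,0,0,0,0],[1,0,0,0,0]]]'
python3 -m crank '[[[1,0,0,-0.5,0],[1,0,0,-2,0],[1,0,0,-5,0],[1,0,0,-9,0],[1,0,0,-13,0],[1,0,0,-17,0],[1,-1,0,-20,0],[1,-3,0,-23,0],[1,-6,0,-25,0],[1,-9,0,-26,0]]]'
python3 -m crank '[[[1,-1,2,0,0],[1,-3,5,0,0],[1,-5,9,0,0],[1,-7,13,0,0],[1,-8,16,0,0],[1,-8,18,0,0],[1,-8,19,0,0],[1,-8,19,0,0],[1,-8,19,0,0],[1,-8,19,0,0]]]'
python3 - <<'E'
from m2 import *
for n in ("wrist","side"):
    C=cam(n); im,D=bot.capture(n); np.savez(f"pics/{n}5.npz",im=im,D=D,Rm=C[3],p=C[4],f=C[0],c=C[1:3]); cv2.imwrite(f"pics/{n}5.png",im[...,::-1])
E
```

```text
time: 40.55
tool_pos: [568.7, 96.9, 38.0]
tcp_rot: [3.142, -0.0, 0.0]
contact_force: [-0.0, -0.0, -1.1]
grip_width: 92.0
finger_force: 0.0
time: 41.55
tool_pos: [478.3, 96.9, 300.3]
tcp_rot: [-3.142, -0.004, 0.0]
contact_force: [-0.5, 0.6, -0.3]
grip_width: 92.0
finger_force: 0.0
time: 42.55
tool_pos: [398.9, -92.2, 298.0]
tcp_rot: [-3.141, 0.0, 0.002]
contact_force: [-0.5, 0.1, -0.1]
grip_width: 91.8
finger_force: 0.0
```

View pics/wrist5.png

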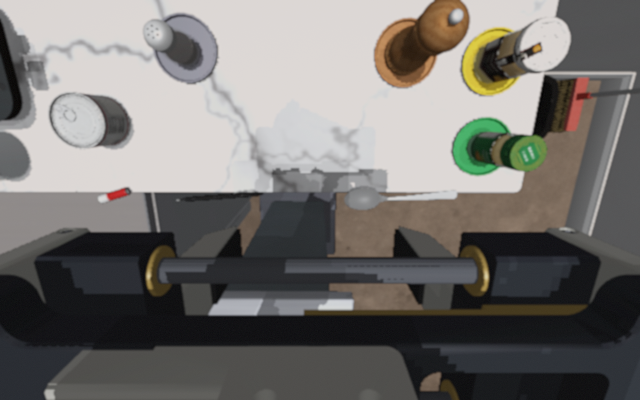

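All four stand in their dishes: salt cap (158,32) on grey, mill on wood, honey on yellow, spice on green. The tin is at (85,118) and the tumbler at (10,155).

Run:
```python
from m2 import *
n="wrist5"
box(n,"salt",(135,8,180,55),78,98);blob(n,"grey",(200,65),(12,30,35),9.);box(n,"tin",(40,85,115,150),54,64)
box(n,"honeylid",(500,10,580,80),98,108);box(n,"spicelid",(490,120,560,180),104,114);box(n,"button",(420,0,480,50),157,168)
print(bot.close_job())
```

```text
wrist5 salt 786 mid [567.7  94.2  86.7] ext [31.9 29.4 15.9]
wrist5 grey circ 570.4 100.3 52.4 ell [569.1  96.4] [87.1 92.5] z 5.3
wrist5 tin 2432 mid [470.1 234.5  56.8] ext [70.7 72.6  5.4]
wrist5 honeylid 2308 mid [ 553.  -347.4  102.2] ext [53.  53.3  7.1]
wrist5 spicelid 1158 mid [ 432.5 -348.9  108.2] ext [41.4 41.9  7.2]
wrist5 button 176 mid [ 563.1 -219.8  161.9] ext [10.7 10.8  7. ]
the job is handed in; nothing more can be done
None
```

The job is handed in at about 43 s: honey jar, spice jar, salt shaker and pepper mill each stand upright and released on their own dish, measured within about 3 mm of its middle; the tin measures where it was, and I kept clear of the tumbler but did not re-measure it (the hand-in call returned no verdict).

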